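# Unclip the battery cover of the blue shutter timer

## Robot

A 6-joint arm with a two-finger parallel gripper is mounted at the origin on the work surface. World frame = base frame: x ahead of the robot, y to its left, z up, the work surface at z = 0. Lengths are in m, angles in rad, forces in N, time in s.
With the tool pointing down it reaches from about 0.35 to 0.975 m from the base axis. Payload 4.9 kg.
Tool frame: the origin (TCP) lies on the centre line of the jaws, within the pads' length; the fingertips stand 17 mm ahead of it and the grasp point (between the pads) lies 2 mm behind it; z points along the fingers, y is the line along which they close (so a half turn about z gives the same grasp; the last joint's range is limited). The gripper opens to 85 mm and grips with 20 to 120 N. Pads are 22 mm wide; open, the fingers measure 114 mm over their backs; the gripper's body (76 mm by 85 mm) begins 54 mm behind the grasp point. The pads swing forward as they close: fully open they stand 13 mm farther back than shut.
Start: joints at [-1.254, 0.053, 1.613, -0, 1.476, -0.119], TCP at [0.264, -0.567, 0.248] pointing down, gripper open.
Joint ranges: [-3.01, 3.01], [-1.01, 2.22], [0.06, 2.58], [-1.02, 4.17], [0.09, 2.62], [-3.14, 3.14]. Speed limits (rad/s): [2.57, 2.57, 3.14, 3.14, 3.14, 3.14].

## Interface

Orientations are given as a rotation vector (axis times angle).
In Python, from station import r gives the robot as it stands.
- The arm moves only by the tool move_arm, never from a script. Its argument "targets" is a list of rows, each a list of 3 entries, a list of its own where there are three numbers: the shift along the world's x, y, z in cm, then the turn about the world's z in rad, then the closure in counts, from 0 (fully open) to 255 (shut). In form: [[[dx, dy, dz], roll, fingers], ...]. A call has 1 to 12 rows; each row shifts and turns the commanded pose from where the row before left it; what a row does not reach is not made up. A row lasts 1/10 s, in which the tool goes at most 50 mm and 8.59 degrees, less where a joint would pass 70% of its speed; a pose out of reach is approached as far as the arm can. A call is refused whole if a number of a shift passes 5 or a number of a turn 0.15, either way. A call with a gripper value outside its range is refused whole. The fingers move at their own pace and stop on an object; "grip_force" is the grip in N (left out, the last holds). Time passes only in rows, so rows that do not move let the fingers close. It gives the time, the measured TCP pose, the force, the opening and the grip force at its end, in the units of the state.
- r.state(): the state, without advancing time (a new reading comes with each control period).
- r.capture(name): name is "scene" or "side" or "wrist"; returns (picture, depth): 420x560x3 uint8, red, green, blue; 420x560 float32, m along the optical axis (not along the pixel's ray), 0 where there is no reading.
- r.camera_model(name): a dict with "fov_y" (degrees; the focal length in pixels is half the picture's height over the tangent of half this angle, whatever the lens; pixels are square), "cx", "cy" (the principal point, pixels), "R" (3x3) and "t" (3): a world point X has camera coordinates R X + t; the wrist camera has in their place "T_tool_cam" (4x4, takes a point from camera to tool coordinates, whose origin is the TCP and whose axes are the flange's). Camera axes: x right, y down, z forward; pixel columns grow to the right and rows downward; lengths in m; the calibration is good to about 2 mm. A picture is of the moment at which its call begins: read the wrist's pose just before it. camera_model takes no time and is no camera call.
- r.sign_off(): hands the job in; it is judged then, once.
The state is a dict: "t": time; "q": joint angles; "joint_vel": joint speeds; "joint_efforts": joint torques, N m; "eef_pos": TCP position; "tool_rot": TCP orientation; "ft_force": force on the tool from outside, world axes, zero at the start; "torque": the same for the moment, N m; "opening": finger opening in m; "grasp_force": force on a finger pad.
Only numpy, scipy, OpenCV 4.12 (cv2) and the standard library are available. Lean on these libraries where they do the work, as an engineer would, in place of code of your own. Each camera call takes 0.05 s, during which the arm holds its last target. There are 200 camera calls.

## Task

The batteries of the blue shutter timer on the optical table are due for a change. Squeeze the two orange snap tabs of its dark battery cover towards each other, lift the cover off, and set it down flat, tabs up, inside the green parts tray without dropping it; then let go. Leave the blue timer standing where it is, and leave the white timer alone.

Things in the scene. Friction and masses are not known exactly. Their poses are not given: they have to be found in the camera images.
- cover_grip (a point): Blue timer's battery cover: dark plate 80 (x) x 60 (y) x 10 mm, ~85 g, with two upright orange tabs (28 mm wide in x, tops 46 mm above its underside) facing along y, outer faces 58 mm apart. Squeezed along y each gives 8 mm to a stop (7 N; stops 42 mm apart, then 20-60 N holds it); 6 mm unhooks. Point: midway between tabs, 36 mm above underside, 10 mm below tab tops; z up.
- timer: Blue shutter timer, a loose box 130 (x) x 120 (y) x 60 mm high, 1.6 kg, white front panel on +x. Origin: centre of underside, z up. The cover sits in its top, centred, axes parallel, its tabs standing 34 mm above the box's top and hooked under two lips; the cover's point is then 84 mm above the table. Raised 20 mm, the cover is clear of the box.
- tray_in (a point): Green open parts tray fixed to the table, outside 180 (x) x 160 (y) x 18 mm high, walls and floor 4 mm thick. Point: centre of its inner floor, 4 mm above the table, z up. With the cover resting in the tray, the cover's point is 36 mm above the floor of the tray.
- white_timer: Bystander, to be left alone: a shutter timer of the same shape and size with a white housing and its own dark cover with orange tabs, loose, 1.7 kg. Origin: centre of its underside, z up. Beyond the work, at the far side of the table, also stand a 130 mm high mirror on a post and a flat black round lens case.
There are look-alikes about, which are no part of the job. What is meant by the timer is not brown, red or turquoise, and is the smaller of those in its own colour.

How it is judged:
On the way, in this order (a step that is already met when the one before it is completed fails the run):
1. the cover is unclipped and lifted clear of the blue timer, which stays standing (z of cover_grip in the frame of timer above 0.104 m and height (world z) of timer below 0.01 m), for 0.1 s.
2. the cover is lowered into the tray in the gripper, not dropped (z of cover_grip in the frame of tray_in below 0.056 m and horizontal distance between cover_grip and tray_in below 0.06 m and contact force between cover and the fingers above 0.5 N), for 0.05 s.
At the end, for the whole second after the job is handed in: The cover rests flat on the floor of the green tray, tabs up (tilt under 7 degrees, within 6 mm of its resting height, centre within 60 mm of the tray's centre), released and at rest; the blue timer stands upright on the table within 40 mm of where it was (z of cover_grip in the frame of tray_in between 0.03 and 0.042 m and horizontal distance between cover_grip and tray_in below 0.06 m and angle between cover_grip's own z axis and vertical below 0.12 rad and linear speed of cover below 0.02 m/s and angle between timer's own z axis and vertical below 0.1 rad and height (world z) of timer below 0.006 m and distance of timer from where it was at the start of the episode below 0.04 m); the robot touches nothing.
It fails at once if the white timer is disturbed (moved more than 20 mm) (distance of white_timer from where it was at the start of the episode above 0.02 m).
It fails at once if the blue timer is lifted off the table by more than 25 mm or tipped beyond 17 degrees (height (world z) of timer above 0.025 m or angle between timer's own z axis and vertical above 0.3 rad).
It also fails if it takes over 40 s, if anything falls off the work surface, if the arm or the gripper's body presses on something with over 40 N, if the wrist force passes 120 N, or if a joint passes its speed limit or range.

## Working session

There is one attempt and no reset: what is moved stays moved. The work goes in short steps, Python scripts to look and compute and a tool call to move; the robot and the scene stay as the last step left them, time stands still between calls to the robot, and variables do not carry over. Pictures are saved under pics/ and viewed, at most 10 in all, crops included, and the job is handed in when it is done.

Besides the shell and the picture viewer there is one more tool, called after "Call:" in YAML: its name, and indented under it one key for each argument. move_arm: Moves the arm, as the interface text tells. Its arguments: {"type":"object","properties":{"targets":{"type":"array","items":{"type":"array"}},"grip_force":{"type":"number"}},"required":["targets"]}

```bash
mkdir -p pics; cat > h.py <<'E'
import numpy as np,cv2
from station import r
def cap(n):
    s=r.state(); c=r.camera_model(n); im,d=r.capture(n)
    f=im.shape[0]/2/np.tan(np.radians(c["fov_y"])/2)
    v,u=np.mgrid[:im.shape[0],:im.shape[1]]
    P=np.stack([(u-c["cx"])*d/f,(v-c["cy"])*d/f,d],-1)
    if "R" in c: W=(P-np.array(c["t"]))@np.array(c["R"])
    else:
        T=np.array(c["T_tool_cam"]); A=cv2.Rodrigues(np.array(s["tool_rot"],float))[0]
        W=(P@T[:3,:3].T+T[:3,3])@A.T+np.array(s["eef_pos"])
    W[d==0]=np.nan
    return im,d,W
def save(n,im): cv2.imwrite(f"pics/{n}.png",im[...,::-1])
E
python3 - <<'E'
from h import *
for n in("scene","side"):
    im,d,W=cap(n); save(n,im); np.savez(n,im=im,d=d,W=W)
print(r.state()); print(r.camera_model("scene"))
E
```

```text
{'t': 0.1, 'q': array([-1.25399811e+00,  5.33349787e-02,  1.61418639e+00,  1.15877174e-05,
        1.47602669e+00, -1.18993026e-01]), 'joint_vel': array([ 7.40945640e-05, -1.65639434e-03, -2.89212719e-03,  2.07695043e-03,
       -2.32920115e-04,  4.51375542e-04]), 'joint_efforts': array([-4.85731398e-04, -3.94904065e+01, -3.71363318e+01, -1.86712541e-04,
        3.86716085e-03, -2.15610032e-05]), 'eef_pos': array([ 0.26366424, -0.56605499,  0.24714083]), 'tool_rot': array([-3.06540761e+00, -6.78712717e-01,  2.85082809e-04]), 'ft_force': array([0.92652528, 0.38633764, 0.70770782]), 'torque': array([-0.05758092, -0.01486586,  0.00484894]), 'grasp_force': 0.0, 'opening': 0.08548377566291551}
{'fov_y': 45.60868750254524, 'cx': 279.37988356620855, 'cy': 214.27011588890204, 'R': array([[ 0.64447674,  0.76448497, -0.01457593],
       [ 0.62030197, -0.53388347, -0.57462501],
       [-0.44707403,  0.36129098, -0.81828701]]), 't': array([-0.41028062, -0.20829878,  1.79340264])}
```

View pics/scene.png

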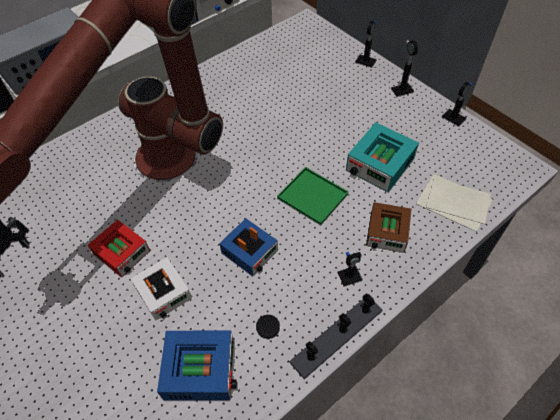

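View pics/side.png

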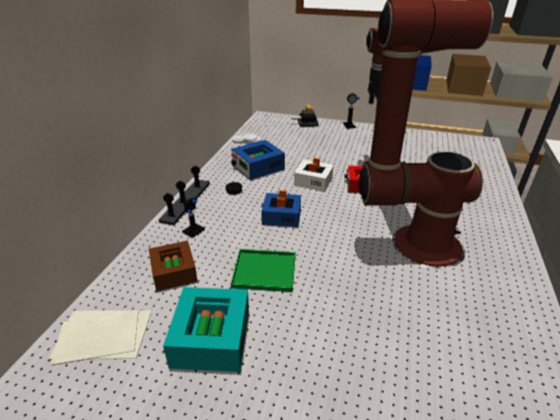

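The scene shows two blue timers: a small one with a dark cover and orange tabs at (248,245), and a larger open one at (198,363). The red (118,246), turquoise (382,155), brown (389,226) and white (160,287) timers are not the one meant. The small blue one fits, being the smaller in its colour and having the cover. The tray is at (313,195). I'll confirm with a crop and measure.

```bash
python3 - <<'E'
from h import *
z=np.load("scene.npz"); im,W=z["im"],z["W"]
save("crop",cv2.resize(im[130:320,130:360],None,fx=3,fy=3,interpolation=cv2.INTER_CUBIC))
hsv=cv2.cvtColor(im,cv2.COLOR_RGB2HSV); H,S,V=[hsv[...,i].astype(int) for i in range(3)]
v,u=np.mgrid[:420,:560]
def rep(n,m):
    p=W[m]; p=p[~np.isnan(p[:,0])]
    print(n,len(p),"med",np.median(p,0).round(4),cv2.minAreaRect((p[:,:2]*1000).astype(np.float32)),"z",np.percentile(p[:,2],[2,50,98]).round(4))
box=(abs(u-248)<35)&(abs(v-245)<32)
b=box&(abs(H-110)<12)&(S>120)
rep("blue top",b&(abs(W[...,2]-.06)<.005))
o=box&((H<18))&(S>140)&(V>80)
rep("orange",o); rep("orange top",o&(W[...,2]>.086))
g=(abs(u-313)<45)&(abs(v-195)<35)&(abs(H-62)<15)&(S>120)
rep("tray",g)
w=(abs(u-160)<35)&(abs(v-287)<35)&(S<60)&(abs(W[...,2]-.06)<.005)
rep("white top",w)
E
```

```text
blue top 844 med [ 0.518  -0.0261  0.0592] ((510.1046142578125, -16.691612243652344), (129.77890014648438, 121.20221710205078), 10.330422401428223) z [0.0554 0.0592 0.0644]
orange 65 med [ 0.5122 -0.0362  0.0904] ((536.2435913085938, -31.361560821533203), (59.0452995300293, 108.67650604248047), 62.50284957885742) z [0.0443 0.0904 0.0986]
orange top 41 med [ 0.5111 -0.038   0.0935] ((512.6288452148438, -16.519332885742188), (28.402633666992188, 59.282066345214844), 7.698941230773926) z [0.087  0.0935 0.0991]
tray 2095 med [0.4766 0.2795 0.0041] ((471.5009765625, 310.56878662109375), (180.7493133544922, 234.4849853515625), 12.508309364318848) z [-0.0027  0.0041  0.0195]
white top 1314 med [ 0.4627 -0.3006  0.0592] ((419.9225769042969, -295.1114807128906), (119.78350067138672, 208.8648681640625), 85.07454681396484) z [0.0553 0.0592 0.0642]
```

View pics/crop.png

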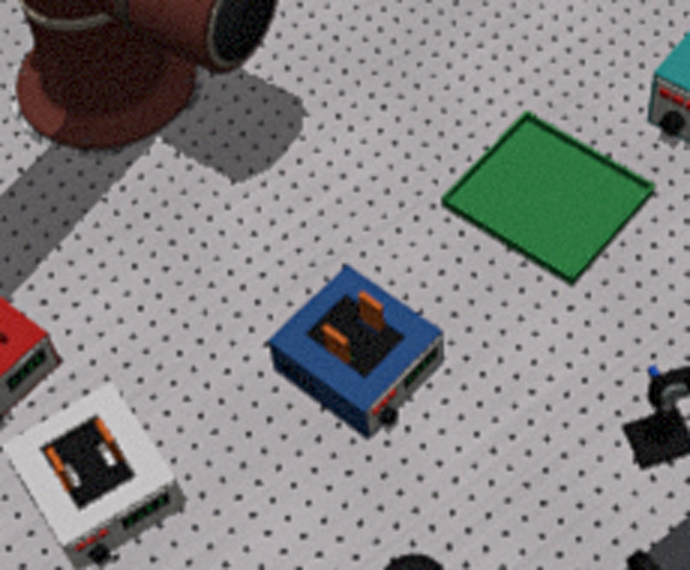

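The crop confirms it: the small blue timer has a dark cover and two orange tabs (crop (338,342) and (372,312)). Its measured top is 130 x 121 mm at z = 0.059, and its tab tops are at about 0.094, all matching the description.

Call:
move_arm:
  targets:
    - [[2, 4.5, 0], -0.022, 0]
    - [[2, 4.5, 0], -0.022, 0]
    - [[2, 4.5, 0], -0.022, 0]
    - [[2, 4.5, 0], -0.022, 0]
    - [[2, 4.5, 0], -0.022, 0]
    - [[2, 4.5, 0], -0.022, 0]
    - [[2, 4.5, 0], -0.022, 0]
    - [[2, 4.5, 0], -0.022, 0]
    - [[2, 4.5, 0], -0.022, 0]
    - [[2, 4.5, 0], -0.022, 0]
    - [[2, 4.5, 0], -0.022, 0]
    - [[0, 0, 0], 0, 0]

```text
t: 1.3
eef_pos: [0.4848, -0.0666, 0.2478]
tool_rot: [-3.124, -0.315, 0.0]
ft_force: [-0.2, -0.5, -0.3]
opening: 0.0849
grasp_force: 0.0
```

```bash
cat > m.py <<'E'
from h import *
import sys
im,d,W=cap("wrist"); save(sys.argv[1],im); np.savez("wrist",im=im,d=d,W=W)
s=r.state(); A=cv2.Rodrigues(np.array(s["tool_rot"],float))[0]
print("t",s["t"],"tcp",s["eef_pos"].round(4),"tool x dir",np.arctan2(A[1,0],A[0,0]).round(3),"zaxis",A[:,2].round(3),"open",s["opening"])
hsv=cv2.cvtColor(im,cv2.COLOR_RGB2HSV); H,S,V=[hsv[...,i].astype(int) for i in range(3)]
def rep(n,m):
    p=W[m]; p=p[~np.isnan(p[:,0])]
    if len(p)>5: print(n,len(p),"mean",p.mean(0).round(4),cv2.minAreaRect((p[:,:2]*1000).astype(np.float32)),"z",np.percentile(p[:,2],[2,50,98]).round(4))
rep("blue",(abs(H-110)<12)&(S>120)&(abs(W[...,2]-.06)<.006))
rep("orange",(H<18)&(S>140)&(V>80)&(W[...,2]>.088)&(W[...,2]<.1))
z=np.load("scene.npz"); im,W=z["im"],z["W"]
hsv=cv2.cvtColor(im,cv2.COLOR_RGB2HSV); H,S,V=[hsv[...,i].astype(int) for i in range(3)]
v,u=np.mgrid[:420,:560]
m=((abs(u-313)<38)&(abs(v-195)<30)&(abs(H-62)<15)&(S>120)).astype(np.uint8)
n,l,st,_=cv2.connectedComponentsWithStats(m); k=1+st[1:,4].argmax()
rep("tray",(l==k)&(abs(W[...,2])<.025))
E
python3 m.py w1
```

```text
t 1.35 tcp [ 0.4842 -0.0689  0.2478] tool x dir 0.199 zaxis [-0.001  0.    -1.   ] open 0.08500810266673135
blue 12385 mean [ 0.5134 -0.0149  0.0593] ((504.2323913574219, -129.806884765625), (263.56866455078125, 348.756591796875), 16.138731002807617) z [0.0572 0.0593 0.0608]
orange 869 mean [ 0.4842 -0.1431  0.0932] ((483.8507995605469, -156.18360900878906), (348.3912658691406, 44.69993591308594), 79.92576599121094) z [0.0904 0.0933 0.0947]
tray 2092 mean [0.4762 0.28   0.0051] ((478.92352294921875, 277.11083984375), (180.7493133544922, 165.94219970703125), 12.508309364318848) z [-0.0027  0.0041  0.0193]
```

View pics/w1.png

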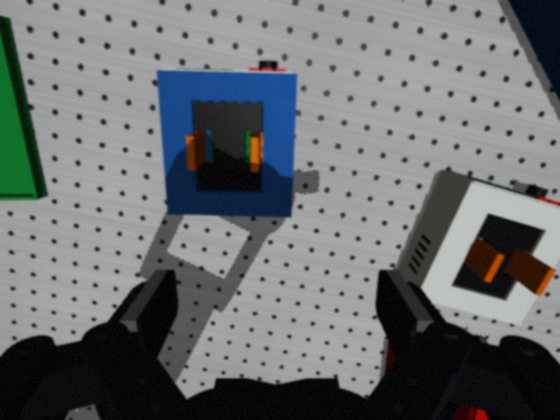

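The wrist view shows the blue timer at about (228,143), with tabs at (196,150) and (256,152). The white timer is to the right at (490,250) and corrupted those statistics, so I'll restrict the region.

```bash
python3 - <<'E'
from h import *
z=np.load("wrist.npz"); im,W=z["im"],z["W"]
hsv=cv2.cvtColor(im,cv2.COLOR_RGB2HSV); H,S,V=[hsv[...,i].astype(int) for i in range(3)]
v,u=np.mgrid[:420,:560]
def rep(n,m):
    p=W[m]; p=p[~np.isnan(p[:,0])]
    print(n,len(p),"mean",p.mean(0).round(4),cv2.minAreaRect((p[:,:2]*1000).astype(np.float32)),"z",np.percentile(p[:,2],[2,50,98]).round(4))
R=(u<305)&(u>150)&(v>60)&(v<225)
k=np.ones((3,3),np.uint8)
b=R&(abs(H-110)<12)&(S>120)&(abs(W[...,2]-.06)<.005)
rep("blue",cv2.morphologyEx(b.astype(np.uint8),cv2.MORPH_OPEN,k)>0)
o=R&(H<18)&(S>140)&(V>80)&(abs(W[...,2]-.094)<.003)
rep("tabs",o);rep("tabL",o&(u<226));rep("tabR",o&(u>226))
E
```

```text
blue 12045 mean [ 0.5139 -0.0148  0.0593] ((507.9985656738281, -14.76727294921875), (129.27735900878906, 119.3919906616211), 10.134268760681152) z [0.0578 0.0594 0.0609]
tabs 448 mean [ 0.5094 -0.0157  0.0933] ((508.755615234375, -15.055706024169922), (27.771968841552734, 57.646934509277344), 9.973462104797363) z [0.0919 0.0933 0.0948]
tabL 216 mean [0.5045 0.0107 0.0933] ((504.22320556640625, 10.715080261230469), (27.778242111206055, 5.24246072769165), 8.922762870788574) z [0.0919 0.0933 0.0946]
tabR 232 mean [ 0.514  -0.0403  0.0934] ((513.611328125, -40.60785675048828), (27.059587478637695, 5.64496374130249), 10.094582557678223) z [0.0921 0.0934 0.0949]
```

Centre is (0.5087, -0.0150), yaw 0.175. The tabs are 58 mm apart and 28 mm wide, as specified. Next I move over it and partway down.

Call:
move_arm:
  targets:
    - [[1.25, 2.8, -1], -0.012, 0]
    - [[1.25, 2.8, -1], -0.012, 0]
    - [[0, 0, -3], 0, 0]
    - [[0, 0, -3], 0, 0]
    - [[0, 0, -3], 0, 0]
    - [[0, 0, 0], 0, 0]
    - [[0, 0, 0], 0, 0]
    - [[0, 0, 0], 0, 0]

```text
t: 2.15
eef_pos: [0.51, -0.0164, 0.1404]
tool_rot: [3.129, 0.265, 0.005]
ft_force: [-0.0, 0.3, 0.2]
opening: 0.0854
grasp_force: 0.0
```

```bash
python3 m.py w2
```

```text
t 2.2 tcp [ 0.5102 -0.0163  0.1407] tool x dir 0.169 zaxis [ 0.004 -0.001 -1.   ] open 0.08545212585509188
blue 23648 mean [ 0.5158 -0.0128  0.0593] ((508.1167297363281, -14.147895812988281), (130.4365997314453, 119.76974487304688), 10.154973030090332) z [0.0574 0.0593 0.0606]
orange 1061 mean [ 0.5094 -0.0144  0.0933] ((508.6811218261719, -14.077001571655273), (28.251834869384766, 58.0102653503418), 10.14799976348877) z [0.0912 0.0934 0.0945]
tray 2092 mean [0.4762 0.28   0.0051] ((478.92352294921875, 277.11083984375), (180.7493133544922, 165.94219970703125), 12.508309364318848) z [-0.0027  0.0041  0.0193]
```

Call:
move_arm:
  targets:
    - [[-0.15, 0.2, -2], 0.006, 0]
    - [[0, 0, -2], 0, 0]
    - [[0, 0, -1.8], 0, 0]
    - [[0, 0, 0], 0, 0]
    - [[0, 0, 0], 0, 0]
    - [[0, 0, 0], 0, 0]

```text
t: 2.8
eef_pos: [0.5087, -0.0139, 0.0824]
tool_rot: [3.129, 0.276, 0.005]
ft_force: [-0.2, -0.8, 0.6]
opening: 0.0856
grasp_force: 0.0
```

Call:
move_arm:
  grip_force: 40
  targets:
    - [[0, 0, 0], 0, 255]
    - [[0, 0, 0], 0, 255]
    - [[0, 0, 0], 0, 255]
    - [[0, 0, 0], 0, 255]
    - [[0, 0, 0], 0, 255]
    - [[0, 0, 0], 0, 255]
    - [[0, 0, 0], 0, 255]
    - [[0, 0, 0], 0, 255]

```text
t: 3.6
eef_pos: [0.5089, -0.0142, 0.0828]
tool_rot: [3.128, 0.276, 0.005]
ft_force: [-2.3, -1.1, 9.1]
opening: 0.0388
grasp_force: 42.1
```

Call:
move_arm:
  targets:
    - [[0, 0, 0.5], 0, 255]
    - [[0, 0, 0.5], 0, 255]
    - [[0, 0, 0.5], 0, 255]
    - [[0, 0, 0.5], 0, 255]
    - [[0, 0, 0], 0, 255]
    - [[0, 0, 0], 0, 255]

```text
t: 4.2
eef_pos: [0.5072, -0.0131, 0.1004]
tool_rot: [-3.129, -0.276, 0.0]
ft_force: [-0.7, 0.2, 0.1]
opening: 0.0389
grasp_force: 41.2
```

```bash
python3 - <<'E'
from h import *
a,_,W=cap("side"); b,_,_=cap("wrist")
c=cv2.resize(a[150:270,210:370],(560,420),interpolation=cv2.INTER_CUBIC)
save("lift",cv2.resize(np.hstack([c,b]),(800,300)))
hsv=cv2.cvtColor(a,cv2.COLOR_RGB2HSV).astype(int)
m=(abs(hsv[...,0]-110)<12)&(hsv[...,1]>120); m[:180]=0;m[250:]=0;m[:,:255]=0;m[:,310:]=0
print(np.nanpercentile(W[m][:,2],[2,50,98]))
E
```

```text
[0.00517443 0.05396994 0.07382077]
```

View pics/lift.png

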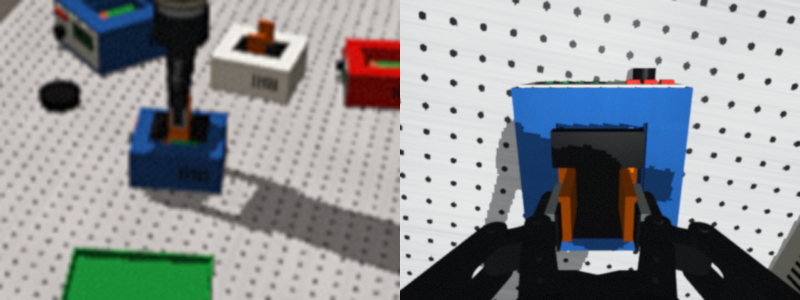

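The cover is up in the gripper, tabs squeezed, with green batteries visible under it (left panel (185,145)), and the timer is still standing. I'll lift further and carry it to the tray at (0.477, 0.279).

Call:
move_arm:
  targets:
    - [[0, 0, 2], 0, 255]
    - [[0, 0, 2], 0, 255]
    - [[0, 0, 2], 0, 255]
    - [[-0.3, 2.9, 0], 0, 255]
    - [[-0.4, 3.8, 0], 0, 255]
    - [[-0.4, 3.8, 0], 0, 255]
    - [[-0.4, 3.8, 0], 0, 255]
    - [[-0.4, 3.8, 0], 0, 255]
    - [[-0.4, 3.8, 0], 0, 255]
    - [[-0.4, 3.8, 0], 0, 255]
    - [[-0.3, 3.5, 0], 0, 255]
    - [[0, 0, 0], 0, 255]

```text
t: 5.5
eef_pos: [0.4763, 0.2818, 0.16]
tool_rot: [-3.127, -0.283, 0.001]
ft_force: [0.1, -1.0, -0.2]
opening: 0.0391
grasp_force: 41.2
```

Call:
move_arm:
  targets:
    - [[0, 0, -3], 0, 255]
    - [[0, 0, -3], 0, 255]
    - [[0, 0, -2], 0, 255]
    - [[0, 0, 0], 0, 255]
    - [[0, 0, 0], 0, 255]
    - [[0, 0, 0], 0, 255]

```text
t: 6.1
eef_pos: [0.4785, 0.2786, 0.082]
tool_rot: [-3.129, -0.275, -0.004]
ft_force: [0.3, -0.1, -0.9]
opening: 0.0392
grasp_force: 41.2
```

```bash
python3 - <<'E'
from h import *
b,_,W=cap("wrist"); s=r.state(); print(s["eef_pos"],s["tool_rot"],s["ft_force"],s["opening"],s["grasp_force"])
np.savez("wrist",im=b,W=W); a,_,W2=cap("side")
c=cv2.resize(a[180:300,190:350],(560,420),interpolation=cv2.INTER_CUBIC)
save("tray",cv2.resize(np.hstack([c,b]),(800,300)))
hsv=cv2.cvtColor(b,cv2.COLOR_RGB2HSV).astype(int)
m=(abs(hsv[...,0]-62)<15)&(hsv[...,1]>120)&(W[...,2]<.03); p=W[m]; p=p[~np.isnan(p[:,0])]
print(len(p),cv2.minAreaRect((p[:,:2]*1000).astype(np.float32)))
d=(hsv[...,2]<60)&(W[...,2]>.03)&(W[...,2]<.075); d[:, :150]=0; d[:,420:]=0
p=W[d]; print(len(p),np.percentile(p,[5,50,95],axis=0).round(4))
E
```

```text
[0.47862278 0.27872997 0.08224716] [-3.12854902 -0.27527737 -0.00480906] [-0.81018447  0.07332148 -1.16894777] 0.03896028873594474 41.20300590991974
48800 ((462.6593933105469, 308.16265869140625), (197.4611053466797, 234.36923217773438), 11.68686294555664)
13247 [[0.4453 0.2604 0.0551]
 [0.4944 0.2811 0.0564]
 [0.5175 0.3092 0.0575]]
```

View pics/tray.png

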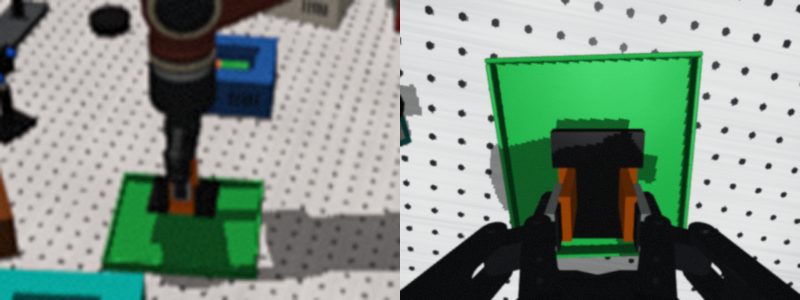

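The cover hangs level over the tray's middle. The plate top is at z = 0.0564, so the underside is at 0.0464 and has 42 mm to go.

Call:
move_arm:
  targets:
    - [[0, 0, -1.5], 0, 255]
    - [[0, 0, -1], 0, 255]
    - [[0, 0, -0.8], 0, 255]
    - [[0, 0, -0.4], 0, 255]
    - [[0, 0, -0.3], 0, 255]
    - [[0, 0, -0.1], 0, 255]
    - [[0, 0, 0], 0, 255]
    - [[0, 0, 0], 0, 255]

```text
t: 7.0
eef_pos: [0.4776, 0.2786, 0.0397]
tool_rot: [-3.129, -0.276, -0.001]
ft_force: [0.1, -0.5, -0.9]
opening: 0.039
grasp_force: 41.3
```

Call:
move_arm:
  targets:
    - [[0, 0, -0.1], 0, 255]
    - [[0, 0, 0], 0, 255]
    - [[0, 0, 0], 0, 255]

```text
t: 7.3
eef_pos: [0.4778, 0.2786, 0.0389]
tool_rot: [-3.129, -0.276, -0.002]
ft_force: [-1.1, 0.0, 2.8]
opening: 0.0389
grasp_force: 41.9
```

Touching the floor. I release gradually, then retreat straight up.

Call:
move_arm:
  targets:
    - [[0, 0, 0], 0, 130]
    - [[0, 0, 0], 0, 100]
    - [[0, 0, 0], 0, 70]
    - [[0, 0, 0], 0, 40]
    - [[0, 0, 0], 0, 0]
    - [[0, 0, 0], 0, 0]
    - [[0, 0, 0], 0, 0]
    - [[0, 0, 0], 0, 0]

```text
t: 8.1
eef_pos: [0.4774, 0.2784, 0.0384]
tool_rot: [-3.129, -0.276, -0.0]
ft_force: [0.2, -0.9, -0.0]
opening: 0.0852
grasp_force: 0.0
```

Call:
move_arm:
  targets:
    - [[0, 0, 1], 0, 0]
    - [[0, 0, 2], 0, 0]
    - [[0, 0, 3], 0, 0]
    - [[0, 0, 3], 0, 0]
    - [[0, 0, 3], 0, 0]
    - [[0, 0, 3], 0, 0]
    - [[0, 0, 0], 0, 0]
    - [[0, 0, 0], 0, 0]
    - [[0, 0, 0], 0, 0]

```text
t: 9.0
eef_pos: [0.4766, 0.2781, 0.1871]
tool_rot: [3.129, 0.276, -0.003]
ft_force: [-0.8, -0.6, 0.1]
opening: 0.0852
grasp_force: 0.0
```

```bash
python3 - <<'E'
from h import *
b,_,W=cap("wrist"); s=r.state(); print(s["t"],s["eef_pos"],s["ft_force"],s["opening"])
a,_,_=cap("side")
c=cv2.resize(a[180:300,190:350],(560,420),interpolation=cv2.INTER_CUBIC)
save("end",cv2.resize(np.hstack([c,b]),(800,300)))
hsv=cv2.cvtColor(b,cv2.COLOR_RGB2HSV).astype(int)
m=(hsv[...,0]<18)&(hsv[...,1]>140)&(hsv[...,2]>80)&(abs(W[...,2]-.05)<.006)
p=W[m]; print(len(p),p.mean(0),np.percentile(p[:,2],[5,50,95]))
im,_,W=cap("scene"); hsv=cv2.cvtColor(im,cv2.COLOR_RGB2HSV).astype(int)
m=(abs(hsv[...,0]-110)<12)&(hsv[...,1]>120)&(abs(W[...,2]-.06)<.005); m[:,:213]=0;m[:213]=0;m[277:]=0;m[:,283:]=0
p=W[m]; print(cv2.minAreaRect((p[:,:2]*1000).astype(np.float32)),np.median(p[:,2]))
E
```

```text
9.05 [0.47639381 0.27804911 0.18661239] [-0.64592185  0.94693798 -1.27831311] 0.08568021016711318
491 [0.47786917 0.27922395 0.04934393] [0.04830467 0.04938437 0.05039487]
((509.6787109375, -17.383499145507812), (129.08267211914062, 121.6397705078125), 10.696083068847656) 0.0593166073267617
```

View pics/end.png

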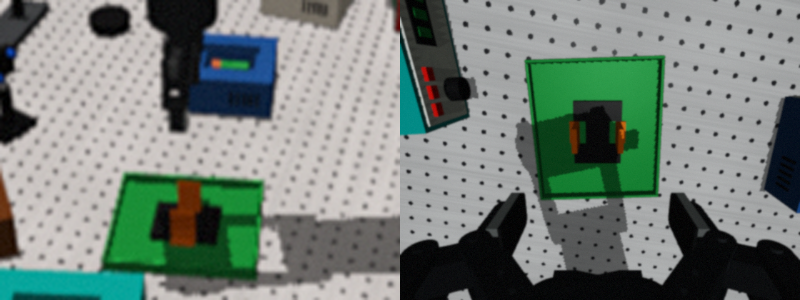

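The cover lies flat in the tray's middle, tabs up at z = 0.0494 (0.050 expected). The blue timer hasn't moved and the gripper is clear.

```bash
python3 -c "
from station import r
print(r.sign_off())"
```

```text
the job is handed in; nothing more can be done
None
```

The blue timer's cover is off and resting flat, tabs up, in the middle of the green tray; the timer stayed where it was, the white timer was not touched, and the job was handed in at about 9 s (the judge's verdict was not shown).

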